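# Uncover the carton and hold the barcode scanner on its label

### The arm

A 6-joint arm with a two-finger parallel gripper is mounted at the origin on the work surface. World frame = base frame: x ahead of the robot, y to its left, z up, the work surface at z = 0. Lengths are in m, angles in rad, forces in N, time in s.
With the tool pointing down it reaches from about 0.35 to 0.85 m from the base axis. Payload 8.1 kg.
Tool frame: the origin (TCP) lies between the finger pads; the fingertips stand tips_ahead ahead of it and the grasp point (between the pads) lies 8 mm behind it (tips_ahead is the distance from the TCP to the fingertips, in m); z points along the fingers, x is the direction in which the jaws open and shut, and the axes are right-handed (so a half turn about z gives the same grasp; the last joint's range is limited). The gripper opens to 93 mm and grips with 3 to 60 N. Pads are 15 mm wide; open, the fingers measure 128 mm over their backs; the gripper's body (75 mm by 188 mm) begins 65 mm behind the grasp point.
Start: joints at [1.029, 0.13, 1.488, -0, 1.523, -0.085], TCP at [0.265, 0.538, 0.23] pointing down, gripper open.
Joint ranges: [-2.96, 2.96], [-0.89, 2.26], [0.02, 2.5], [-1.34, 4.48], [0, 2.73], [-2.66, 2.66]. Speed limits (rad/s): [2.39, 2.39, 2.79, 3.14, 3.14, 3.14].

### API

Orientations are given as a rotation vector (axis times angle).
In Python, from plant import * gives the robot as it stands.
- The arm moves only by the tool play_rows, never from a script. Its argument "increments" is a list that holds one entry, the list of rows, each a list of 4 numbers: the shift along the tool's x, y, z in cm, then the turn about the tool's z in rad. A call has 1 to 5 rows; each row is the pose to reach, as a shift and turn from the pose measured when the call began, along the tool's axes at that moment; what a row does not reach only later rows make up. A row lasts 1/10 s, in which the tool goes at most 50 mm and 8.59 degrees, less where a joint would pass 70% of its speed; a pose out of reach is approached as far as the arm can. A call with a gripper value outside its range is refused whole. "jaw" is the finger opening in cm, from 0 to 9.3, set as the call begins (left out, the last holds). The fingers move at their own pace and stop on an object; "squeeze" is the grip in N (left out, the last holds). Time passes only in rows, so rows that repeat a pose let the fingers close. It gives the time, the measured TCP pose, the force and the opening at its end, in the units of the state.
- read_state(): the state, without advancing time (a new reading comes with each control period).
- read_camera(name): name is "scene" or "top" or "wrist"; returns (picture, depth): 420x560x3 uint8, blue, green, red; 420x560 float32, m along the optical axis (not along the pixel's ray), 0 where there is no reading.
- camera_params(name): a dict with "K" (3x3 intrinsics, pixels), "k1" (the pictures are not rectified: a ray, as slopes to the right and down, at radius r is drawn at 1 + k1 r^2 times it, then the intrinsics apply), "eye" and "orientation" of the camera in the world. Camera axes: x right, y up, looking along -z (the intrinsics and any distortion apply to the point x, -y, -z); pixel columns grow to the right and rows downward; lengths in m; the calibration is good to about 2 mm. A picture is of the moment at which its call begins: read the wrist's pose just before it. camera_params takes no time and is no camera call; for the wrist camera it gives the pose at the moment of the call.
- close_job(): hands the job in, once; it reports no verdict.
The state is a dict: "t": time; "q": joint angles; "dq": joint speeds; "joint_torque": joint torques, N m; "tool_pos": TCP position; "orientation": TCP orientation; "force": force on the tool from outside, world axes, zero at the start; "wrist_torque": the same for the moment, N m; "opening": finger opening in m.
Only numpy, scipy, OpenCV 4.12 (cv2) and the standard library are available. Lean on these libraries where they do the work, as an engineer would, in place of code of your own. Each camera call takes 0.05 s, during which the arm holds its last target.

### The job

Lift the tray with the carrying handle off the box it is nested in and set it down flat in the middle of the black counter mat (do not drop it). Then draw the barcode scanner up out of its holder, turn it nose-down and finish while holding it motionless in the gripper, raised clear of everything, 10 to 20 cm from the label on the carton in the uncovered box, its window looking at the middle of the label and pointing within 30 degrees of straight down. Leave the carton in its box and everything else on the counter where it is.

Things in the scene. Friction and masses are not known exactly. Their poses are not given: they have to be found in the camera images.
- mat: Black rubber counter mat lying flat on the counter ahead of the robot, fixed; 240 (x) x 200 (y) x 4 mm. Origin at the centre of its underside, top 4 mm up.
- bin: Grey plastic open box, fixed to the counter, on one side of the mat (left or right); 170 (x) x 130 (y) mm, 80 mm high, walls and floor 5 mm. Origin at the centre of its underside. The tray is nested in its mouth and hides the carton inside.
- tray: Grey plastic lift-out tray, loose, 0.2 kg, nested in the bin's mouth: its body, 148 (x) x 108 (y) mm, hangs 26 mm into the bin with 6 mm play all round; its flange, 184 x 144 mm, 26 to 30 mm above its underside, rests on the rim. A straight carrying handle runs along its x over its middle. Origin: centre of the underside, z up.
- tray_handle (a point): Middle of the tray's handle, 68 mm above the tray's underside. The bar runs along the tray's x, 148 mm long, 12 mm wide and 12 mm high, with 32 mm free above the tray's rim and 8 mm thick posts at its ends; pinch it from above across the tray's y.
- carton: Cardboard carton 130 (x) x 90 (y) x 45 mm, about 0.4 kg, loose, lying flat on the bin's floor under the tray. Origin at the centre of its underside.
- label (a point): Centre of the white barcode label (75 x 55 mm) on top of the carton, 45.5 mm above the carton's underside, about 51 mm above the counter.
- holder: Black scanner stand, fixed: round base 120 mm across, 12 mm high, with an upright rectangular cup, 50 x 46 mm outside and 40 (x) x 36 (y) mm inside, rim 76 mm above the counter, inner floor 15 mm above it. On the other side of the mat from the bin. Origin at the centre of its underside.
- scanner: Gun-shaped barcode scanner, loose, 0.18 kg, its straight handle (32 x 28 x 108 mm, along its z) standing in the holder's cup, nose roughly towards the robot. Origin: centre of the handle's foot; z up the handle, nose to +x. Head on top 95 mm long, 46 wide (y, flat parallel sides), 42 high, drooping 20 degrees nose down. It must rise 61 mm to leave the cup.
- scanner_grip (a point): Centre of the scanner's head, 10 mm forward of and 122 mm above the scanner's origin, midway between the flat sides (46 mm apart along the scanner's y); pinch here from above. Close to the scanner's centre of mass.
- window: The scanner's glass window, part of the scanner, at the front end of its head, 36 x 28 mm. Origin at its centre, 47.5 mm from scanner_grip along the head; its x axis points out along the beam (in the holder level with the nose, 20 degrees below horizontal), y is the scanner's y, z towards the top of the head.
- mug: Bystander, not to be disturbed: white ceramic mug, 80 mm across, 95 mm tall, off to one side. Origin at its underside.
- polish: Bystander, not to be disturbed: white plastic bottle, 60 mm across, 190 mm tall, off to one side. Origin at its underside.
- tin: Bystander, not to be disturbed: round steel can with a white paper label, 68 mm across, 75 mm tall, beyond the task's things. Origin at its underside.
- paper_roll: Bystander, not to be disturbed: white till-paper roll standing on end, 56 mm across, 57 mm tall, beyond the task's things. Origin at its underside.
- spatula: Bystander, not to be disturbed: barbecue spatula about 300 mm long lying crosswise, beyond the mat.
- stapler: Bystander, not to be disturbed: black stapler, 140 mm long, 50 mm tall, close to the robot. Origin at its underside.
- hinge_box: Bystander, not to be disturbed: small cardboard box 90 x 60 x 30 mm, close to the robot. Origin at its underside.
Mind the look-alikes: they are no part of the job. Leave any green or red look-alike of the scanner alone. Leave any yellow look-alike of the tray alone.

How it is judged:
On the way, in this order (a step that is already met when the one before it is completed fails the run):
1. the tray stands flat on the mat, let go (x of tray in the frame of mat between -0.075 and 0.075 m and y of tray in the frame of mat between -0.065 and 0.065 m and z of tray in the frame of mat below 0.01 m and angle between tray's own z axis and vertical below 0.1 rad and contact force between tray and the fingers below 0.05 N and linear speed of tray below 0.02 m/s), for 0.2 s.
2. the scanner is drawn clear of its holder, in the gripper (z of scanner in the frame of holder above 0.09 m and contact force between scanner and the fingers above 2 N and contact force between scanner and holder below 0.05 N and contact force between scanner and bin below 0.05 N and contact force between scanner and tray below 0.05 N and contact force between scanner and carton below 0.05 N and contact force between scanner and mat below 0.05 N), for 0.2 s.
At the end, for the whole second after the job is handed in: Scanner gripped, still, carried by nothing else, foot 60, window 100 mm up; beam within 32 deg of straight down, label centre 70-230 mm ahead of the window and within 30 mm of the beam in window y and z. Tray flat, let go, centred on the mat within 75 (x), 65 mm (y). Carton moved under 30 mm (all of step 1 and contact force between scanner and the fingers above 2 N and contact force between scanner and holder below 0.05 N and contact force between scanner and bin below 0.05 N and contact force between scanner and tray below 0.05 N and contact force between scanner and carton below 0.05 N and contact force between scanner and mat below 0.05 N and height (world z) of scanner above 0.06 m and height (world z) of window above 0.1 m and linear speed of scanner below 0.02 m/s and angular speed of scanner below 0.2 rad/s and angle between window's own x axis and vertical above 2.5716 rad and x of label in the frame of window between 0.07 and 0.23 m and y of label in the frame of window between -0.03 and 0.03 m and z of label in the frame of window between -0.03 and 0.03 m and z of carton in the frame of bin below 0.012 m and distance of carton from where it was at the start of the episode below 0.03 m); the arm keeps its last pose, push and grip.
It fails at once if a bystander is moved by more than 30 mm (distance of any of mug, polish, tin, paper_roll, spatula, stapler, hinge_box from where it was at the start of the episode above 0.03 m).
It fails at once if the tray is dropped (falls free from more than about 10 mm) (contact force between tray and the fingers below 0.02 N and linear speed of tray above 0.45 m/s).
It fails at once if the scanner is dropped (contact force between scanner and the fingers below 0.02 N and linear speed of scanner above 0.45 m/s).
It also fails if it takes over 64 s, if anything falls off the work surface, if the arm or the gripper's body presses on something with over 40 N, if the wrist force passes 120 N, or if a joint passes its speed limit or range.

## Working session

There is one attempt and no reset: what is moved stays moved. The work goes in short steps, Python scripts to look and compute and a tool call to move; the robot and the scene stay as the last step left them, time stands still between calls to the robot, and variables do not carry over. Pictures are saved under pics/ and viewed, and the job is handed in when it is done.

Besides the shell and the picture viewer there is one more tool, called after "Request:" as a command line: name --argument value ..., lists and objects as JSON in quotes. play_rows: Moves the arm, as the interface text tells. Its arguments: {"type":"object","properties":{"increments":{"type":"array"},"jaw":{"type":"number"},"squeeze":{"type":"number"}},"required":["increments"]}

```bash
ls; mkdir -p pics
python3 - <<'E'
from plant import *
import cv2
print(read_state())
for n in ["scene","top"]:
    p,d=read_camera(n); cv2.imwrite(f"pics/{n}0.png",p)
    import numpy as np; np.savez(f"{n}0.npz",p=p,d=d)
    print(n,camera_params(n))
E
```

```text
pics
{'t': 0.0, 'q': array([ 1.02860299e+00,  1.31155039e-01,  1.48927411e+00,  1.29149750e-05,
        1.52298105e+00, -8.54155129e-02]), 'dq': array([ 1.43811615e-03,  4.71501036e-05,  6.41601334e-04, -1.66034465e-03,
        1.20594927e-03,  1.52035712e-04]), 'joint_torque': array([-4.68365033e-04, -5.59819651e+01, -4.91776264e+01,  7.67953880e-02,
        3.47616524e-02, -1.86290281e-04]), 'tool_pos': array([0.26433843, 0.53802879, 0.22859392]), 'orientation': array([ 2.66601788e+00,  1.66037081e+00, -2.55189401e-03]), 'force': array([ 0.26384639, -0.52591634, -0.40532776]), 'wrist_torque': array([ 0.03416203, -0.0345464 ,  0.04909664]), 'opening': 0.09274702642162434}
scene {'K': array([[447.50126873,   0.        , 277.33303812],
       [  0.        , 447.50126873, 209.74371947],
       [  0.        ,   0.        ,   1.        ]]), 'k1': -0.014018130409377494, 'eye': array([1.09116423, 0.87227435, 1.22313984]), 'orientation': array([0.29090218, 0.92532902, 2.42353397])}
top {'K': array([[432.95257531,   0.        , 275.69081151],
       [  0.        , 432.95257531, 212.03669507],
       [  0.        ,   0.        ,   1.        ]]), 'k1': -0.10385461042372962, 'eye': array([ 0.44771377, -0.00960018,  1.37957272]), 'orientation': array([ 0.06923262, -0.06694126, -1.55765339])}
```

View pics/scene0.png

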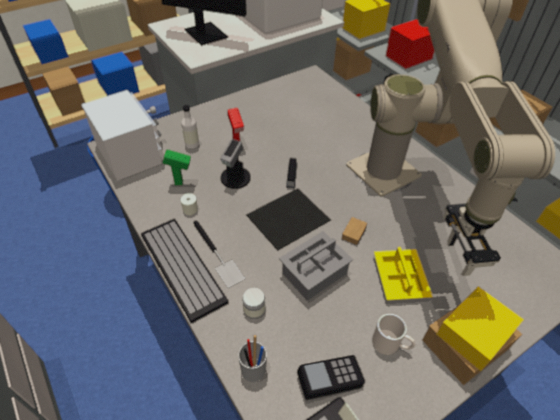

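View pics/top0.png

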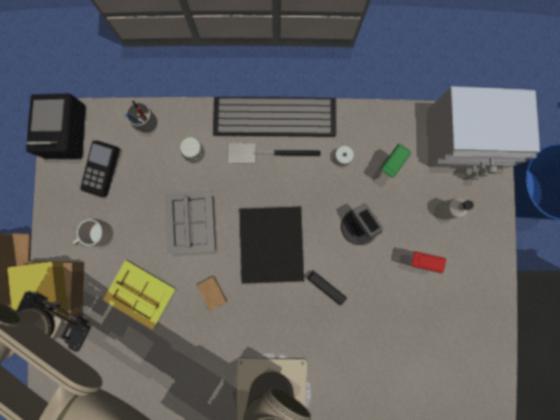

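```bash
cat > h.py <<'E'
import numpy as np, cv2
from plant import *
from scipy.spatial.transform import Rotation as R
def cloud(d,c):
    h,w=d.shape
    uv=np.stack(np.meshgrid(np.arange(w),np.arange(h)),-1).reshape(-1,1,2).astype(np.float64)
    s=cv2.undistortPoints(uv,c["K"],np.array([c["k1"],0,0,0.])).reshape(-1,2)
    z=d.reshape(-1)
    P=np.stack([s[:,0]*z,-s[:,1]*z,-z],-1)
    W=R.from_rotvec(c["orientation"]).apply(P)+c["eye"]
    W[z<=0]=np.nan
    return W.reshape(h,w,3)
def proj(W,c):
    P=R.from_rotvec(c["orientation"]).inv().apply(np.atleast_2d(W)-c["eye"])
    s=np.stack([P[:,0]/-P[:,2],-P[:,1]/-P[:,2]],-1)
    r2=(s**2).sum(1,keepdims=True); s=s*(1+c["k1"]*r2)
    return s*c["K"][0,0]+c["K"][:2,2]
E
python3 - <<'E'
from h import *
for n in ["top","scene"]:
    f=np.load(n+"0.npz"); c=camera_params(n); W=cloud(f["d"],c); np.save(n+"W.npy",W)
    if n=="top":
        for nm,(u,v) in dict(mat=(272,245),trayc=(190,222),bar=(181,222),bar2=(198,222),scan=(362,222),tin=(190,148)).items(): print(nm,W[v,u])
    b={"top":(150,180,90,90),"scene":(270,225,90,80)}[n]
    b2={"top":(325,185,75,65),"scene":(205,90,60,105)}[n]
    for i,(x,y,w,h) in enumerate([b,b2]):
        cv2.imwrite(f"pics/{n}c{i}.png",cv2.resize(f["p"][y:y+h,x:x+w],None,fx=6,fy=6,interpolation=2))
E
```

```text
mat [4.62463752e-01 3.60046130e-03 4.59260789e-04]
trayc [0.52786063 0.25250396 0.07447687]
bar [0.52734325 0.27949695 0.07704737]
bar2 [0.52784906 0.22709455 0.07980641]
scan [ 0.52858567 -0.25234286  0.15845584]
tin [0.75578693 0.25921222 0.07741724]
```

Run:
```python
import cv2,numpy as np
L=[cv2.resize(cv2.imread(f"pics/{n}c{i}.png"),(400,300)) for n in("top","scene") for i in(0,1)]
cv2.imwrite("pics/m.png",np.vstack([np.hstack(L[:2]),np.hstack(L[2:])]))
```

```text
(no output)
```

View pics/m.png

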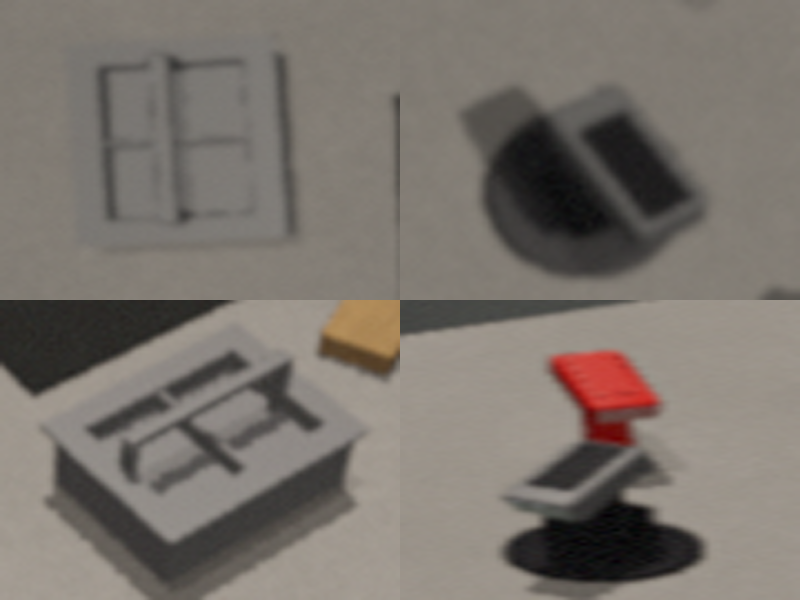

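Run:
```python
from h import *
t=np.load("topW.npy").reshape(-1,3); s=np.load("sceneW.npy").reshape(-1,3)
def sel(W,x0,x1,y0,y1,z0,z1):
    m=(W[:,0]>x0)&(W[:,0]<x1)&(W[:,1]>y0)&(W[:,1]<y1)&(W[:,2]>z0)&(W[:,2]<z1); return W[m]
def rect(P): return cv2.minAreaRect((P[:,:2]*1000).astype(np.float32))
for n,W in(("top",t),("scene",s)):
    b=sel(W,.38,.68,.12,.38,.110,.2); print(n,"bar",len(b),b.mean(0),rect(b),np.percentile(b[:,2],[5,50,95]))
    f=sel(W,.38,.68,.12,.38,.072,.1); print(n,"flange",len(f),f.mean(0),rect(f))
    h=sel(W,.40,.66,-.36,-.12,.10,.25); print(n,"head",len(h),h.mean(0),rect(h),h.min(0),h.max(0))
    h=sel(W,.40,.66,-.36,-.12,.006,.04); print(n,"base",len(h),h.mean(0),rect(h))
p=np.load("top0.npz")["p"]; m=(p.max(2)<45); W=np.load("topW.npy")
m[:200]=0;m[290:]=0;m[:,:235]=0;m[:,306:]=0
v=W[m]; print("mat",rect(v),np.nanmean(v,0))
```

```text
top bar 238 [0.52845925 0.25127982 0.12737602] ((529.2459716796875, 252.0441131591797), (144.1155548095703, 13.119778633117676), 4.787809371948242) [0.12075129 0.12784462 0.13282791]
top flange 1442 [0.52736961 0.25463663 0.08437149] ((528.5078735351562, 254.01475524902344), (182.279541015625, 143.60989379882812), 4.5934343338012695)
top head 594 [ 0.53251068 -0.26791654  0.155842  ] ((533.6409912109375, -270.831298828125), (98.29537200927734, 48.46636199951172), 30.826208114624023) [ 0.48385413 -0.309373    0.11228614] [ 0.58212405 -0.22986161  0.17731744]
top base 627 [ 0.51520064 -0.24572263  0.0118631 ] ((529.6993408203125, -241.73829650878906), (235.93319702148438, 257.3464660644531), 89.35518646240234)
scene bar 220 [0.53373337 0.25641966 0.12506046] ((530.5919189453125, 254.761474609375), (148.0360565185547, 14.785512924194336), 4.356597423553467) [0.11611956 0.12619289 0.13052049]
scene flange 1231 [0.53418034 0.25721507 0.08285777] ((529.0380859375, 254.31552124023438), (188.6421356201172, 147.2397003173828), 5.008479595184326)
scene head 398 [ 0.53974083 -0.25906963  0.14757884] ((535.92578125, -267.4858703613281), (97.4178237915039, 48.43171691894531), 30.94509506225586) [ 0.48345816 -0.30411599  0.10170493] [ 0.58678781 -0.22606964  0.17707629]
scene base 428 [ 0.53462004 -0.25309058  0.01367954] ((532.8146362304688, -235.57260131835938), (228.61178588867188, 252.71934509277344), 89.97986602783203)
mat ((nan, nan), (0.0, 0.0), 0.0) [0.46377847 0.00656808 0.00452712]
```

Run:
```python
from h import *
import plant
print([n for n in dir(plant) if n[0]!='_'], getattr(plant,'tips_ahead',None))
t=np.load("topW.npy").reshape(-1,3)
def sel(W,x0,x1,y0,y1,z0,z1):
    m=(W[:,0]>x0)&(W[:,0]<x1)&(W[:,1]>y0)&(W[:,1]<y1)&(W[:,2]>z0)&(W[:,2]<z1); return W[m]
h=sel(t,.40,.66,-.36,-.12,.10,.25)
a=np.radians(30.9);u=np.array([np.cos(a),np.sin(a)]);v=np.array([-u[1],u[0]])
l=(h[:,:2]-[.5345,-.2705])@u; w=(h[:,:2]-[.5345,-.2705])@v
for k in range(-50,50,10):
    m=(l>=k/1000)&(l<(k+10)/1000); print(k,m.sum(),np.median(h[m,2]).round(4),w[m].min().round(3),w[m].max().round(3))
W=np.load("topW.npy")
for nm,(x,y) in dict(m1=(240,208),m2=(302,206),m3=(242,282),m4=(303,282),red=(429,262),green=(397,161),stap=(327,288),hb=(212,293),basel=(344,227),baseb=(358,242)).items(): print(nm,W[y,x].round(3))
for nm,b in dict(red=(.34,.52,-.56,-.36),green=(.62,.85,-.45,-.28)).items():
    q=sel(t,*b,.05,.3); print(nm,q.min(0),q.max(0))
```

```text
['IKError', 'camera_params', 'close_job', 'read_camera', 'read_state', 'tips_ahead'] 0.011
-50 41 0.1536 -0.017 0.022
-40 60 0.1702 -0.021 0.023
-30 67 0.1698 -0.024 0.023
-20 67 0.1651 -0.023 0.023
-10 64 0.162 -0.022 0.023
0 64 0.158 -0.023 0.022
10 64 0.1541 -0.024 0.024
20 65 0.15 -0.022 0.024
30 60 0.1451 -0.022 0.024
40 41 0.1414 -0.022 0.023
m1 [0.579 0.107 0.003]
m2 [ 0.588 -0.091 -0.002]
m3 [0.345 0.096 0.01 ]
m4 [ 0.346 -0.096 -0.003]
red [ 0.416 -0.451  0.142]
green [ 0.709 -0.36   0.143]
stap [ 0.333 -0.166  0.049]
hb [0.311 0.187 0.033]
basel [ 0.522 -0.224  0.012]
baseb [ 0.475 -0.269  0.011]
red [ 0.38661792 -0.4967019   0.10680082] [ 0.44765428 -0.40387709  0.16105411]
green [ 0.66455286 -0.39784066  0.10192914] [ 0.76885433 -0.31548881  0.16414897]
```

Run:
```python
from h import *
def sel(W,x0,x1,y0,y1,z0,z1):
    m=(W[:,0]>x0)&(W[:,0]<x1)&(W[:,1]>y0)&(W[:,1]<y1)&(W[:,2]>z0)&(W[:,2]<z1); return W[m]
s=np.load("sceneW.npy").reshape(-1,3)
h=sel(s,.40,.66,-.36,-.12,.10,.25)
a=np.radians(30.9);u=np.array([np.cos(a),np.sin(a)])
l=(h[:,:2]-[.5345,-.2705])@u
for k in range(-50,50,10):
    m=(l>=k/1000)&(l<(k+10)/1000); print(k,m.sum(),h[m,2].min().round(3),h[m,2].max().round(3))
W=np.load("topW.npy"); p=np.load("top0.npz")["p"]
m=(p.max(2)<60); m[:200]=0;m[250:]=0;m[:,:335]=0;m[:,400:]=0
v=W[m&(W[...,2]<.03)&(W[...,2]>.004)]
print(len(v),cv2.minEnclosingCircle((v[:,:2]*1000).astype(np.float32)))
p=np.load("scene0.npz")["p"]
cv2.imwrite("pics/s2.png",cv2.resize(p[125:195,205:270],None,fx=8,fy=8,interpolation=2))
```

```text
-50 2 0.141 0.164
-40 27 0.127 0.173
-30 40 0.127 0.177
-20 41 0.107 0.169
-10 38 0.105 0.169
0 48 0.102 0.167
10 39 0.115 0.16
20 37 0.113 0.157
30 50 0.104 0.155
40 71 0.108 0.148
315 ((525.4923706054688, -265.3548583984375), 54.0845947265625)
```

View pics/s2.png

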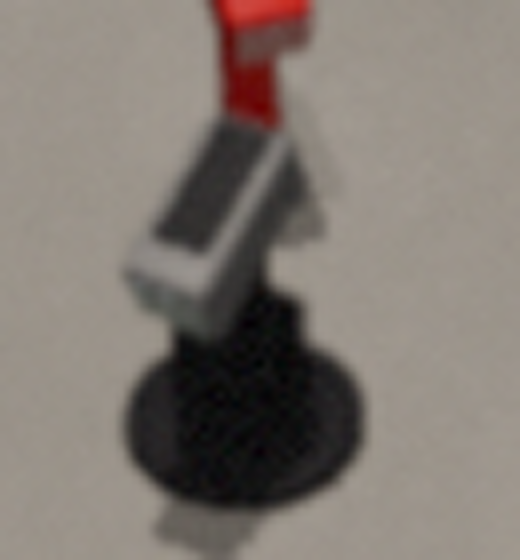

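```bash
cat > go.py <<'E'
import sys
from h import *
def go(x,y,z,az):
    s=read_state(); M=R.from_rotvec(s["orientation"]); m=M.as_matrix()
    d=M.inv().apply(np.array([x,y,z])-s["tool_pos"])*100
    a=np.degrees(np.arctan2(m[1,0],m[0,0])); t=-(az-a); t=(t+180)%360-180
    print("t",round(s["t"],2),"pos",s["tool_pos"].round(4),"az",a.round(1),"zdir",m[:,2].round(3),"F",s["force"].round(1),"op",round(s["opening"],4),"q",s["q"].round(2))
    print("shift cm",d.round(2),"turn",round(np.radians(t),3))
if __name__=="__main__": go(*map(float,sys.argv[1:5]))
E
python3 go.py .529 .2535 .20 94.7
```

```text
t 0.1 pos [0.2644 0.5381 0.2287] az 63.8 zdir [-0.001 -0.001 -1.   ] F [-0.3  0.5 -0.2] op 0.093 q [ 1.03  0.13  1.49  0.    1.52 -0.09]
shift cm [-13.86  36.3    2.89] turn -0.539
```

Request:
play_rows --increments '[[[-1.4,3.6,0,-0.05],[-3.5,9,0,-0.15],[-5.5,14.5,0,-0.27],[-7.5,20,0,-0.38],[-9.5,25,0,-0.48]]]' --jaw 6 --squeeze 25

```text
t: 0.6
tool_pos: [0.4281, 0.3621, 0.2285]
orientation: [2.19, 2.252, -0.003]
force: [0.7, 1.0, 0.7]
opening: 0.0611
```

```bash
python3 go.py .529 .2535 .20 94.7
```

```text
t 0.6 pos [0.4281 0.3621 0.2285] az 91.6 zdir [-0.001 -0.002 -1.   ] F [0.7 1.  0.7] op 0.0611 q [ 0.61  0.03  1.6  -0.    1.52 -0.99]
shift cm [-11.13   9.78   2.85] turn -0.054
```

Request:
play_rows --increments '[[[-4,3.5,0.5,-0.05],[-7.5,6.6,1.4,-0.05],[-10,8.8,2.3,-0.05],[-11.1,9.8,2.8,-0.05],[-11.1,9.8,2.8,-0.05]]]'

```text
t: 1.1
tool_pos: [0.5294, 0.2522, 0.1989]
orientation: [-2.136, -2.303, 0.007]
force: [-0.2, 0.1, -0.9]
opening: 0.0598
```

```bash
python3 go.py .529 .2535 .113 94.7
python3 - <<'E'
from h import *
p,d=read_camera("wrist"); cv2.imwrite("pics/w1.png",p); c=camera_params("wrist")
W=cloud(d,c).reshape(-1,3)
m=(W[:,2]>.115)&(W[:,2]<.14)&(abs(W[:,0]-.53)<.12)&(abs(W[:,1]-.25)<.08)
b=W[m];print(len(b),cv2.minAreaRect((b[:,:2]*1000).astype(np.float32)),np.median(b,0))
E
```

```text
t 1.1 pos [0.5294 0.2522 0.1989] az 94.3 zdir [-0.004 -0.003 -1.   ] F [-0.2  0.1 -0.9] op 0.0598 q [ 0.36  0.11  1.56 -0.    1.47 -1.29]
shift cm [0.15 0.01 8.59] turn -0.007
3754 ((518.5443115234375, 253.2009735107422), (128.0240936279297, 11.867566108703613), 4.763350963592529) [0.51254884 0.25303485 0.12922892]
```

View pics/w1.png

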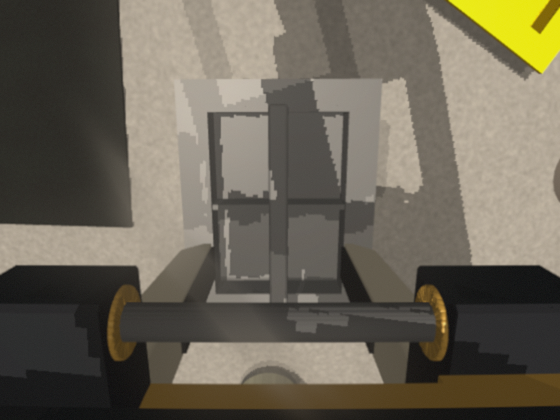

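The wrist view shows the grey tray centred with its bar (column ~279) running between the fingers; the bar is at y≈0.254, yaw 4.8°. I'll descend.

Request:
play_rows --increments '[[[0.2,0,2,-0.007],[0.2,0,4.5,-0.007],[0.2,0,7,-0.007],[0.2,0,8.3,-0.007],[0.2,0,8.7,-0.007]]]'

```text
t: 1.65
tool_pos: [0.5265, 0.2565, 0.1113]
orientation: [-2.123, -2.312, 0.009]
force: [0.4, 0.4, -0.5]
opening: 0.0597
```

Request:
play_rows --increments '[[[0,0,0,0],[0,0,0,0],[0,0,0,0],[0,0,0,0]]]' --jaw 0 --squeeze 40

```text
t: 2.05
tool_pos: [0.5272, 0.2568, 0.1124]
orientation: [-2.123, -2.313, 0.006]
force: [0.4, -0.2, -0.1]
opening: 0.0323
```

```bash
python3 go.py .529 .2535 .20 94.7
```

```text
t 2.05 pos [0.5272 0.2568 0.1124] az 94.9 zdir [-0.004 -0.002 -1.   ] F [ 0.4 -0.2 -0.1] op 0.0323 q [ 0.37  0.18  1.65 -0.    1.31 -1.29]
shift cm [-0.36  0.12 -8.76] turn 0.003
```

Request:
play_rows --increments '[[[-0.3,0,0,0],[-0.3,0,0,0],[-0.3,0,0,0],[-0.3,0,0,0],[-0.3,0,0,0]]]'

```text
t: 2.55
tool_pos: [0.5277, 0.2535, 0.1128]
orientation: [-2.124, -2.313, 0.006]
force: [-0.2, -3.4, 3.9]
opening: 0.0115
```

```bash
python3 go.py .529 .2535 .20 94.7
```

```text
t 2.55 pos [0.5277 0.2535 0.1128] az 94.9 zdir [-0.003 -0.002 -1.   ] F [-0.2 -3.4  3.9] op 0.0115 q [ 0.36  0.18  1.65 -0.    1.31 -1.29]
shift cm [-0.03  0.1  -8.72] turn 0.003
```

Gripped (11.5 mm). Lift slowly.

Request:
play_rows --increments '[[[0,0,-0.5,0],[0,0,-1.2,0],[0,0,-2,0],[0,0,-3,0],[0,0,-4,0]]]'

```text
t: 3.05
tool_pos: [0.528, 0.2538, 0.1539]
orientation: [-2.124, -2.313, 0.006]
force: [0.1, 0.5, -0.9]
opening: 0.0119
```

Request:
play_rows --increments '[[[0,0,-1,0],[0,0,-2,0],[0,0,-3,0],[0,0,-3.5,0],[0,0,-3.5,0]]]'

```text
t: 3.55
tool_pos: [0.5286, 0.254, 0.1901]
orientation: [-2.125, -2.314, 0.003]
force: [-0.2, -0.5, -1.0]
opening: 0.0118
```

```bash
python3 go.py .4635 .003 .18 90
python3 - <<'E'
from h import *
for n in ["scene","top"]:
    p,d=read_camera(n); cv2.imwrite(f"pics/{n}1.png",p)
    np.savez(n+"1.npz",p=p,d=d)
E
```

```text
t 3.55 pos [0.5286 0.254  0.1901] az 94.9 zdir [-0.001 -0.001 -1.   ] F [-0.2 -0.5 -1. ] op 0.0118 q [ 0.36  0.12  1.58 -0.    1.45 -1.29]
shift cm [-24.45  -8.62   1.05] turn 0.085
```

View pics/scene1.png

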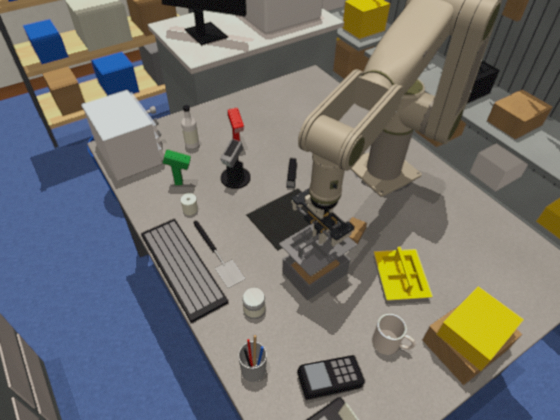

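The tray is lifted (scene ~(318,250)) with the brown carton visible in the bin beneath. Moving to the mat.

Request:
play_rows --increments '[[[-1.5,-0.5,0,0],[-4.5,-1.6,0,0.03],[-8,-2.8,0,0.05],[-12,-4.2,0,0.08],[-16,-5.6,0,0.08]]]'

```text
t: 4.15
tool_pos: [0.4843, 0.0875, 0.1883]
orientation: [-2.215, -2.226, 0.008]
force: [1.4, -0.4, -1.3]
opening: 0.0116
```

```bash
python3 go.py .4645 .004 .075 90
```

```text
t 4.15 pos [0.4843 0.0875 0.1883] az 90.3 zdir [-0.005 -0.003 -1.   ] F [ 1.4 -0.4 -1.3] op 0.0116 q [ 0.08 -0.14  1.83 -0.    1.45 -1.5 ]
shift cm [-8.31 -1.97 11.36] turn 0.005
```

Request:
play_rows --increments '[[[-3.5,-0.9,0,0],[-6,-1.5,1.5,0],[-7.8,-1.9,3.5,0],[-8.3,-2,5.5,0],[-8.3,-2,7.5,0]]]'

```text
t: 4.65
tool_pos: [0.4633, 0.0025, 0.1124]
orientation: [-2.217, -2.223, 0.009]
force: [-0.1, -0.2, -1.8]
opening: 0.0116
```

```bash
python3 go.py .4645 .004 .063 90
```

```text
t 4.65 pos [0.4633 0.0025 0.1124] az 90.2 zdir [-0.005 -0.003 -1.   ] F [-0.1 -0.2 -1.8] op 0.0116 q [-0.1  -0.15  1.99 -0.    1.31 -1.68]
shift cm [0.16 0.15 4.93] turn 0.003
```

Request:
play_rows --increments '[[[0,0,1.2,0],[0,0,2.4,0],[0,0,3.4,0],[0,0,4.1,0],[0,0,4.5,0]]]'

```text
t: 5.15
tool_pos: [0.463, 0.0025, 0.0669]
orientation: [-2.217, -2.224, 0.01]
force: [-0.3, -0.3, -1.5]
opening: 0.0115
```

Request:
play_rows --increments '[[[0,0,0.2,0],[0,0,0.3,0],[0,0,0.4,0],[0,0,0.5,0],[0,0,0.5,0]]]'

```text
t: 5.65
tool_pos: [0.4634, 0.0025, 0.0628]
orientation: [-2.217, -2.224, 0.009]
force: [-3.4, 1.5, 4.7]
opening: 0.0114
```

```bash
python3 go.py .4645 .004 .063 90
```

```text
t 5.65 pos [0.4634 0.0025 0.0628] az 90.2 zdir [-0.005 -0.003 -1.   ] F [-3.4  1.5  4.7] op 0.0114 q [-0.1  -0.09  2.03 -0.    1.21 -1.68]
shift cm [ 0.15  0.11 -0.02] turn 0.003
```

Contact felt; release.

Request:
play_rows --increments '[[[0,0,0,0],[0,0,0,0],[0,0,0,0],[0,0,0,0],[0,0,0,0]]]' --jaw 6

```text
t: 6.15
tool_pos: [0.4633, 0.0025, 0.0627]
orientation: [-2.217, -2.224, 0.009]
force: [0.2, -0.7, 0.3]
opening: 0.0469
```

Request:
play_rows --increments '[[[0,0,-2,0],[0,0,-5,0],[0,0,-9,0],[0,0,-13,0],[0,0,-16,0]]]' --jaw 7.5

```text
t: 6.65
tool_pos: [0.4647, 0.003, 0.2255]
orientation: [2.218, 2.225, -0.006]
force: [1.2, 0.3, 0.7]
opening: 0.0747
```

```bash
python3 go.py .5345 -.2705 .22 -59
python3 - <<'E'
from h import *
p,d=read_camera("wrist"); cv2.imwrite("pics/w2.png",p)
for n in ["top"]:
    p,d=read_camera(n); cv2.imwrite(f"pics/{n}2.png",p)
    np.savez(n+"2.npz",p=p,d=d)
    W=cloud(d,camera_params(n)).reshape(-1,3)
    m=(W[:,2]>.015)&(W[:,2]<.055)&(abs(W[:,0]-.46)<.13)&(abs(W[:,1])<.11)
    print(cv2.minAreaRect((W[m][:,:2]*1000).astype(np.float32)),np.percentile(W[m][:,2],[10,50,90]))
E
```

```text
t 6.65 pos [0.4647 0.003  0.2255] az 90.2 zdir [-0.003 -0.003 -1.   ] F [1.2 0.3 0.7] op 0.0747 q [-0.1  -0.24  1.85 -0.    1.53 -1.68]
shift cm [-27.37   6.9    0.62] turn 2.604
((461.8967590332031, -23.611160278320312), (186.1175079345703, 188.8976287841797), 85.58831024169922) [0.03121659 0.03464231 0.03834507]
```

View pics/w2.png

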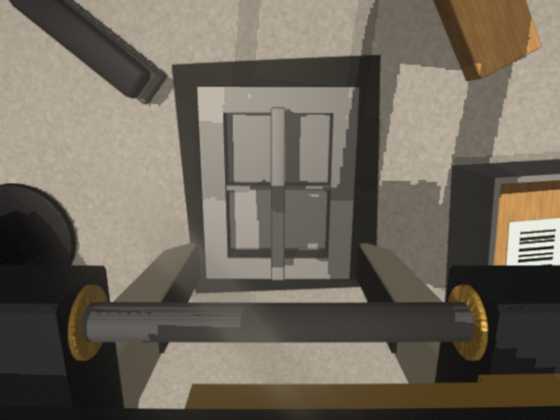

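View pics/top2.png

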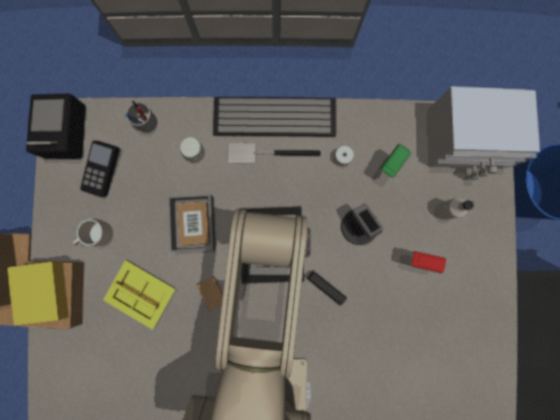

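The tray lies flat in the middle of the mat (wrist view, ~(278,185)); label visible in the bin at top view (192,223). Now measure the label and head to the scanner.

Request:
play_rows --increments '[[[-1.5,0.4,0,0.1],[-4.5,1.1,0,0.25],[-8.5,2.1,0,0.4],[-12.5,3.1,0,0.54],[-16.5,4.2,0,0.68]]]'

```text
t: 7.25
tool_pos: [0.5092, -0.1634, 0.2278]
orientation: [2.833, 1.349, 0.001]
force: [0.8, 0.5, -0.6]
opening: 0.0749
```

```bash
python3 go.py .5345 -.2705 .24 -59
python3 - <<'E'
from h import *
f=np.load("top2.npz"); p=f["p"].astype(int); W=cloud(f["d"],camera_params("top"))
m=(p.min(2)>110)&(abs(W[...,0]-.53)<.07)&(abs(W[...,1]-.25)<.06); v=W[m]
r=cv2.minAreaRect((v[:,:2]*1000).astype(np.float32)); print("label",len(v),r,np.median(v,0))
q=W.reshape(-1,3); b=q[(abs(q[:,0]-.53)<.11)&(abs(q[:,1]-.25)<.09)&(q[:,2]>.07)&(q[:,2]<.09)]; print("bin",cv2.minAreaRect((b[:,:2]*1000).astype(np.float32)))
print(cv2.minAreaRect((q[(abs(q[:,0]-.53)<.11)&(abs(q[:,1]+.27)<.09)&(q[:,2]>.10)][:,:2]*1000).astype(np.float32)))
E
```

```text
t 7.25 pos [ 0.5092 -0.1634  0.2278] az 50.9 zdir [ 0.003 -0.003 -1.   ] F [ 0.8  0.5 -0.6] op 0.0749 q [-0.41 -0.05  1.68 -0.    1.51 -1.29]
shift cm [-6.72  8.72 -1.18] turn 1.918
label 419 ((526.327880859375, 250.6678466796875), (77.94007873535156, 58.82154846191406), 5.123929500579834) [0.52664363 0.25195613 0.05128188]
bin ((525.807861328125, 253.64918518066406), (168.44332885742188, 130.57423400878906), 3.9265737533569336)
((534.056396484375, -271.508056640625), (98.64948272705078, 48.05935287475586), 32.03128433227539)
```

Request:
play_rows --increments '[[[-1,1.3,-0.5,0.15],[-2,2.6,-1,0.3],[-3,3.9,-1.5,0.45],[-4,5.2,-1.5,0.6],[-5,6.5,-1.5,0.75]]]'

```text
t: 7.75
tool_pos: [0.5278, -0.2438, 0.2419]
orientation: [3.131, 0.216, 0.002]
force: [-0.3, -0.7, -0.5]
opening: 0.0751
```

Request:
play_rows --increments '[[[0,0,0,0.15],[0,0,0,0.3],[0,0,0,0.45],[0,0,0,0.6],[0,0,0,0.75]]]'

```text
t: 8.25
tool_pos: [0.5274, -0.2436, 0.2404]
orientation: [2.994, -0.946, 0.001]
force: [-0.2, 0.9, -0.1]
opening: 0.0749
```

```bash
python3 go.py .5345 -.2705 .24 -59
python3 - <<'E'
from h import *
p,d=read_camera("wrist"); cv2.imwrite("pics/w3.png",p)
E
```

```text
t 8.25 pos [ 0.5274 -0.2436  0.2404] az -35.1 zdir [-0.    -0.002 -1.   ] F [-0.2  0.9 -0.1] op 0.0749 q [-0.52  0.07  1.53 -0.    1.54  0.09]
shift cm [2.13 1.8  0.05] turn 0.417
```

View pics/w3.png

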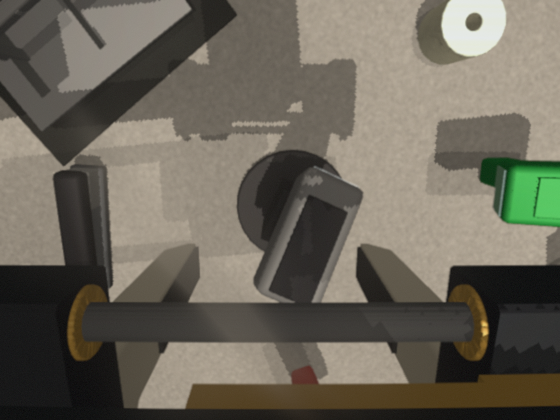

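The wrist view shows the dark scanner head (~(310,235)) above the black base, still slanted to the jaws. Finish the alignment.

Request:
play_rows --increments '[[[0.7,0.6,0,0.13],[1.5,1.3,0,0.27],[2.1,1.8,0,0.4],[2.1,1.8,0,0.41],[2.1,1.8,0,0.41]]]'

```text
t: 8.8
tool_pos: [0.5337, -0.2702, 0.2397]
orientation: [2.735, -1.543, -0.001]
force: [0.5, -0.5, 0.6]
opening: 0.0747
```

```bash
python3 go.py .5345 -.2705 .129 -59
python3 - <<'E'
from h import *
p,d=read_camera("wrist"); cv2.imwrite("pics/w4.png",p); c=camera_params("wrist")
W=cloud(d,c).reshape(-1,3)
h=W[(W[:,2]>.125)&(W[:,2]<.19)&(abs(W[:,0]-.535)<.08)&(abs(W[:,1]+.27)<.08)]
r=cv2.minAreaRect((h[:,:2]*1000).astype(np.float32));print(len(h),r)
for a in (29,30,31,32,33):
    a=np.radians(a); v=(h[:,:2]-[.5345,-.2705])@[-np.sin(a),np.cos(a)]; print(np.percentile(v,[.5,2,98,99.5]).round(4), np.ptp(np.percentile(v,[1,99])).round(4))
a=np.radians(31);l=(h[:,:2]-[.5345,-.2705])@[np.cos(a),np.sin(a)]
for k in range(-50,50,20):
    m=(l>k/1000)&(l<k/1000+.02); print(k,np.median(h[m,2]) if m.any() else None)
E
```

```text
t 8.8 pos [ 0.5337 -0.2702  0.2397] az -58.9 zdir [-0.001 -0.001 -1.   ] F [ 0.5 -0.5  0.6] op 0.0747 q [-0.55  0.12  1.48 -0.    1.54  0.47]
shift cm [ 0.07 -0.07 11.07] turn 0.002
9448 ((537.6420288085938, -269.561767578125), (90.28585052490234, 46.158935546875), 30.207794189453125)
[-0.0234 -0.0224  0.0211  0.0221] 0.0447
[-0.0234 -0.0224  0.021   0.0219] 0.0447
[-0.0233 -0.0223  0.021   0.022 ] 0.0447
[-0.0239 -0.0225  0.0211  0.022 ] 0.0451
[-0.0245 -0.0227  0.0211  0.0225] 0.0457
-50 0.17187379403488184
-30 0.16778205517623837
-10 0.1604553984791503
10 0.15310611132541715
30 0.14491295510004937
```

View pics/w4.png

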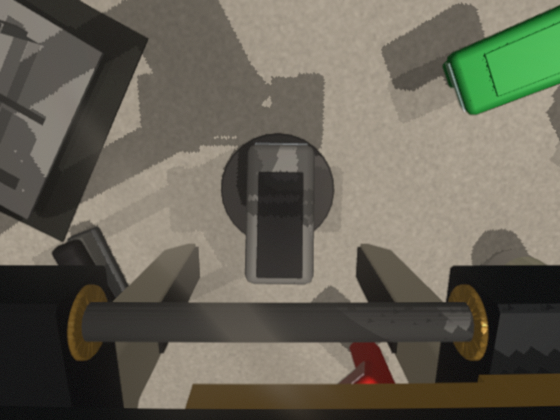

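The head is now square between the jaws (window end toward the top of the image, (280,145), i.e. the nose points away from the robot at azimuth ≈ 31°). Descend.

Request:
play_rows --increments '[[[0.1,-0.1,2,0],[0.1,-0.1,5,0],[0.1,-0.1,8,0],[0.1,-0.1,10.3,0],[0.1,-0.1,11,0]]]'

```text
t: 9.35
tool_pos: [0.5332, -0.2689, 0.1264]
orientation: [2.738, -1.538, -0.009]
force: [-0.6, 0.4, -0.2]
opening: 0.0753
```

```bash
python3 go.py .5349 -.2711 .129 -59.3
```

```text
t 9.35 pos [ 0.5332 -0.2689  0.1264] az -58.7 zdir [-0.005  0.002 -1.   ] F [-0.6  0.4 -0.2] op 0.0753 q [-0.55  0.2   1.6  -0.    1.34  0.47]
shift cm [ 0.28 -0.03 -0.26] turn 0.011
```

Request:
play_rows --increments '[[[0.3,0,-0.2,0.01],[0.3,0,-0.2,0.01],[0.3,0,-0.2,0.01],[0.3,0,-0.2,0.01],[0.3,0,-0.2,0.01]]]' --jaw 3 --squeeze 20

```text
t: 9.85
tool_pos: [0.5356, -0.2719, 0.1299]
orientation: [2.73, -1.552, -0.005]
force: [-0.3, 0.4, 4.6]
opening: 0.046
```

```bash
python3 go.py .5349 -.2711 .129 -59.3
```

```text
t 9.85 pos [ 0.5356 -0.2719  0.1299] az -59.2 zdir [-0.003  0.001 -1.   ] F [-0.3  0.4  4.6] op 0.046 q [-0.55  0.2   1.59 -0.    1.35  0.48]
shift cm [-0.1   0.02  0.09] turn 0.001
```

Request:
play_rows --increments '[[[0,0,-0.5,0],[0,0,-1.3,0],[0,0,-2.4,0],[0,0,-3.6,0],[0,0,-4.8,0]]]' --squeeze 25

```text
t: 10.35
tool_pos: [0.5359, -0.272, 0.1793]
orientation: [2.73, -1.551, -0.004]
force: [-0.2, 0.2, -2.2]
opening: 0.0458
```

Request:
play_rows --increments '[[[0,0,-1.2,0],[0,0,-2.5,0],[0,0,-3.8,0],[0,0,-5,0],[0,0,-5.5,0]]]'

```text
t: 10.85
tool_pos: [0.5366, -0.2724, 0.2364]
orientation: [2.73, -1.552, -0.0]
force: [0.3, 0.2, -1.4]
opening: 0.0458
```

Request:
play_rows --increments '[[[0,0,0,0],[0,0,0,0],[0,0,0,0]]]'

```text
t: 11.15
tool_pos: [0.5363, -0.2721, 0.2355]
orientation: [2.73, -1.551, -0.003]
force: [-0.6, -0.3, -2.2]
opening: 0.0461
```

```bash
python3 go.py .5349 -.2711 .129 -59.3;python3 - <<'E'
from h import *
p,d=read_camera("scene"); cv2.imwrite("pics/s4.png",cv2.resize(p[60:220,150:370],None,fx=3,fy=3,interpolation=2)); np.savez("scene4.npz",p=p,d=d)
E
```

```text
t 11.15 pos [ 0.5363 -0.2721  0.2355] az -59.2 zdir [-0.002 -0.    -1.   ] F [-0.6 -0.3 -2.2] op 0.0461 q [-0.55  0.13  1.47 -0.    1.54  0.48]
shift cm [-0.15  0.05 10.65] turn 0.002
```

View pics/s4.png

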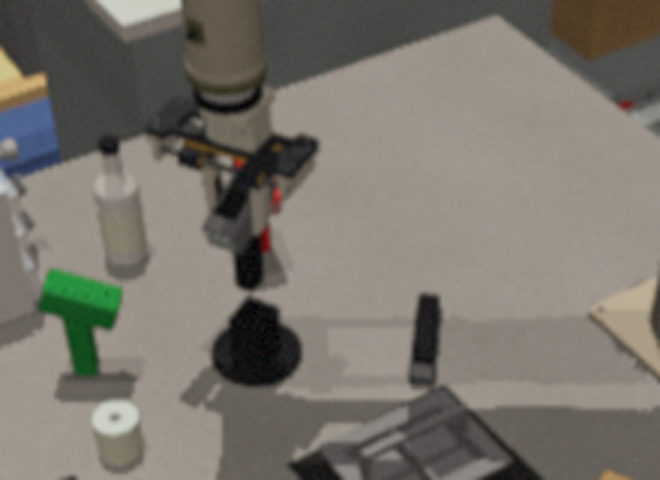

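Run:
```python
from h import *
f=np.load("scene4.npz"); W=cloud(f["d"],camera_params("scene")); p=f["p"]
q=W.reshape(-1,3)
for lo,hi in((.065,.085),(.03,.085)):
    m=(abs(q[:,0]-.53)<.06)&(abs(q[:,1]+.27)<.06)&(q[:,2]>lo)&(q[:,2]<hi); b=q[m]
    print(len(b),cv2.minAreaRect((b[:,:2]*1000).astype(np.float32)),b.mean(0),b.max(0))
m=(abs(q[:,0]-.53)<.08)&(abs(q[:,1]+.27)<.08)&(q[:,2]>.004)&(q[:,2]<.03)&(p.reshape(-1,3).max(1)<60); print(cv2.minEnclosingCircle((q[m][:,:2]*1000).astype(np.float32)))
# held scanner points
m=(abs(q[:,0]-.53)<.08)&(abs(q[:,1]+.27)<.08)&(q[:,2]>.1)&(q[:,2]<.2); print(np.histogram(q[m][:,2],10))
```

```text
98 ((527.459716796875, -271.7804260253906), (54.76958465576172, 48.140506744384766), 28.64143943786621) [ 0.52836186 -0.2715518   0.07270478] [ 0.55874413 -0.24009249  0.08093748]
257 ((526.9859619140625, -272.44036865234375), (57.799312591552734, 50.23905944824219), 30.944372177124023) [ 0.52878409 -0.26886036  0.05755882] [ 0.55983894 -0.23775033  0.08093748]
((529.6109619140625, -267.32147216796875), 58.1038932800293)
(array([ 8, 17, 13, 18, 19, 18, 15, 14, 12, 12]), array([0.11994346, 0.12788186, 0.13582027, 0.14375868, 0.15169708,
       0.15963549, 0.16757389, 0.1755123 , 0.18345071, 0.19138911,
       0.19932752]))
```

Request:
play_rows --increments '[[[0.7,0.1,0,-0.13],[1.4,0.3,0,-0.27],[2.1,0.4,0,-0.42],[2.8,0.6,0,-0.57],[3.5,0.7,0,-0.71]]]'

```text
t: 11.7
tool_pos: [0.5479, -0.3059, 0.2346]
orientation: [-3.102, 0.496, 0.005]
force: [-0.6, 0.5, -1.7]
opening: 0.0459
```

Request:
play_rows --increments '[[[0,0,0,-0.15],[0,0,0,-0.3],[0,0,0,-0.45],[0,0,0,-0.6],[0,0,0,-0.75]]]'

```text
t: 12.2
tool_pos: [0.5476, -0.3057, 0.2337]
orientation: [-3.066, -0.674, 0.006]
force: [-0.0, -0.6, -1.7]
opening: 0.0459
```

```bash
python3 go.py .549 -.308 .170 31
```

```text
t 12.2 pos [ 0.5476 -0.3057  0.2337] az 24.8 zdir [-0.004  0.001 -1.   ] F [-0.  -0.6 -1.7] op 0.0459 q [-0.59  0.21  1.4  -0.    1.54 -1.02]
shift cm [0.06 0.29 6.37] turn -0.108
```

Request:
play_rows --increments '[[[0,0.2,0,-0.1],[0,0.4,1.5,-0.11],[0,0.4,3.2,-0.11],[0,0.4,5,-0.11],[0,0.4,6.2,-0.11]]]' --squeeze 15

```text
t: 12.7
tool_pos: [0.5476, -0.3083, 0.1678]
orientation: [-3.022, -0.837, 0.01]
force: [-1.1, 0.6, -1.7]
opening: 0.0463
```

```bash
python3 go.py .549 -.308 .170 31;python3 - <<'E'
from h import *
p,d=read_camera("scene"); cv2.imwrite("pics/s5.png",cv2.resize(p[60:220,150:370],None,fx=3,fy=3,interpolation=2)); np.savez("scene5.npz",p=p,d=d)
s=read_state();c=np.array([.527,-.271]);n=np.array([-.515,.857]); print("s",(s["tool_pos"][:2]-c)@n)
E
```

```text
t 12.7 pos [ 0.5476 -0.3083  0.1678] az 30.9 zdir [-0.008  0.004 -1.   ] F [-1.1  0.6 -1.7] op 0.0463 q [-0.59  0.25  1.47 -0.    1.43 -1.13]
shift cm [ 0.14  0.04 -0.22] turn -0.001
s -0.04182397641171949
```

View pics/s5.png

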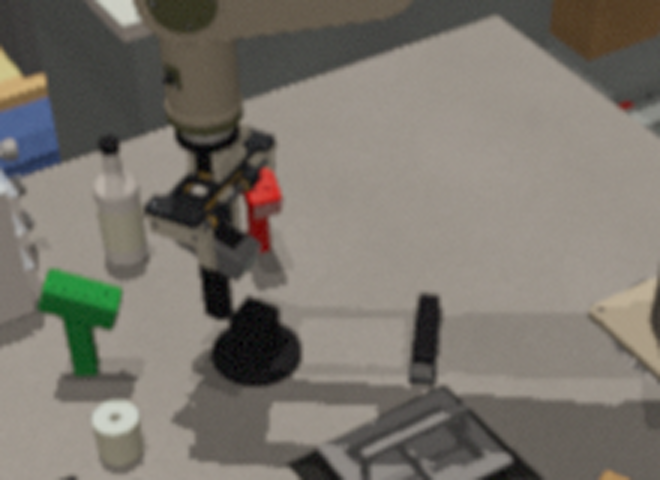

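The scanner hangs upright just behind the cup, with its foot below the rim (crop (215,310)). Now pivot it nose-down by pushing the handle against the cup's rim along an arc.

Request:
play_rows --increments '[[[0.1,-0.7,0,0],[0.1,-1.5,0,0],[0.1,-2.3,0,0],[0.1,-3.1,0.1,0],[0.1,-3.9,0.2,0]]]'

```text
t: 13.25
tool_pos: [0.5279, -0.2738, 0.1655]
orientation: [-3.022, -0.837, 0.011]
force: [1.6, -2.6, -2.7]
opening: 0.0461
```

```bash
cat > st.py <<'E'
from h import *
import sys
s=read_state();c=np.array([.527,-.271]);n=np.array([-.515,.857])
print("t",round(s["t"],2),"s %.1f z %.1f"%(1000*((s["tool_pos"][:2]-c)@n),1000*s["tool_pos"][2]),"F",s["force"].round(1),"op",round(s["opening"],4))
p,d=read_camera("scene"); cv2.imwrite(sys.argv[1],cv2.resize(p[60:220,150:370],None,fx=3,fy=3,interpolation=2))
E
python3 st.py pics/s6.png
```

```text
t 13.25 s -2.8 z 165.5 F [ 1.6 -2.6 -2.7] op 0.0461
```

View pics/s6.png

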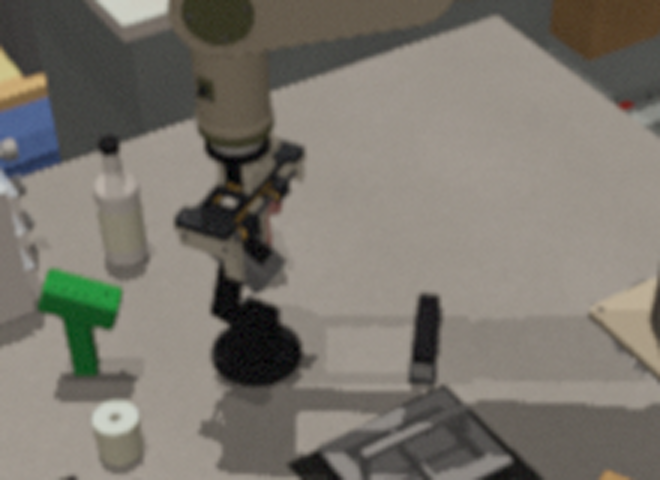

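The handle tilts as planned (crop (225,300), head rotating nose-down). Continue along the arc.

Request:
play_rows --increments '[[[0,-1.3,0.2,0],[0,-2.5,0.7,0],[0,-3.6,1.4,0],[0,-4.6,2.2,0],[0,-5.5,3.1,0]]]'

```text
t: 13.8
tool_pos: [0.4993, -0.2251, 0.1356]
orientation: [-3.022, -0.838, 0.008]
force: [0.7, -0.6, 3.5]
opening: 0.0462
```

```bash
python3 st.py pics/s7.png
```

```text
t 13.8 s 53.6 z 135.6 F [ 0.7 -0.6  3.5] op 0.0462
```

View pics/s7.png

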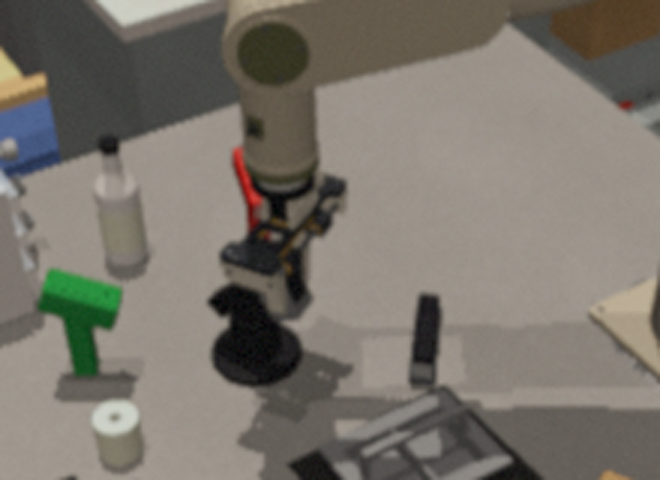

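Request:
play_rows --increments '[[[0,-0.5,0.7,0],[0,-0.9,1.5,0],[0,-1.3,2.2,0],[0,-1.5,2.7,0],[0,-1.6,2.9,0]]]'

```text
t: 14.35
tool_pos: [0.489, -0.2093, 0.1037]
orientation: [-3.018, -0.838, 0.013]
force: [0.2, -0.4, 3.2]
opening: 0.046
```

Request:
play_rows --increments '[[[0,-0.1,-0.6,0],[0,-0.2,-2,0],[0,-0.4,-4,0],[0,-0.5,-7,0],[0,-0.5,-11,0]]]' --squeeze 35

```text
t: 14.85
tool_pos: [0.4862, -0.2049, 0.214]
orientation: [-3.016, -0.837, 0.017]
force: [0.7, -0.2, -1.2]
opening: 0.0459
```

```bash
python3 st.py pics/s8.png
python3 - <<'E'
from h import *
s=np.load if 0 else read_state()
for n in ["scene"]:
    p,d=read_camera(n); np.savez("scene8.npz",p=p,d=d)
E
```

```text
t 14.85 s 77.6 z 214.0 F [ 0.7 -0.2 -1.2] op 0.0459
```

View pics/s8.png

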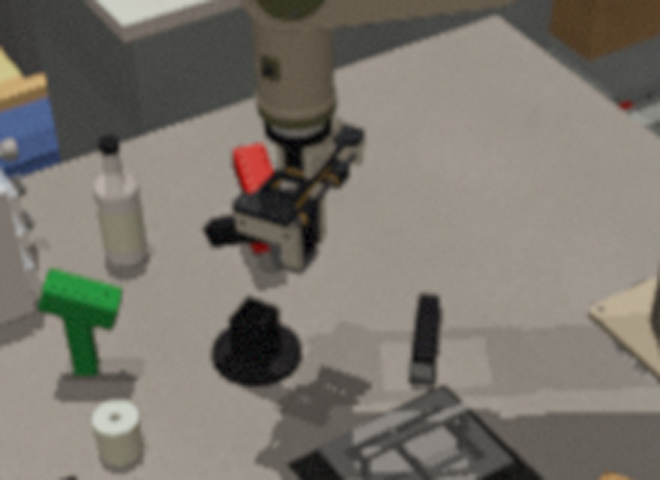

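The scanner is nose-down; the handle points back, near-horizontal (crop (220,230)). Measure its tilt from the depth.

Run:
```python
from h import *
f=np.load("scene8.npz"); W=cloud(f["d"],camera_params("scene")).reshape(-1,3)
s=read_state(); T=s["tool_pos"]; G=T+[0,0,.008]; M=R.from_rotvec(s["orientation"]).as_matrix()
n=-M[:,1]; x=M[:,0]
L=W-G
a=L@n; b=L@x; z=L[:,2]
m=(a<-.035)&(a>-.16)&(abs(b)<.035)&(z>-.11)&(z<.04)
print(m.sum())
for k in range(-150,-30,10):
    q=m&(a>=k/1000)&(a<k/1000+.01)
    if q.sum()>2: print(k,q.sum(),z[q].min().round(4),z[q].max().round(4),b[q].min().round(3),b[q].max().round(3))
# head low points
m=(abs(a)<.04)&(abs(b)<.035)&(z<-.02)&(z>-.08)
for k in range(-40,40,10):
    q=m&(a>=k/1000)&(a<k/1000+.01)
    if q.sum()>2: print("head",k,q.sum(),z[q].min().round(4),z[q].max().round(4))
```

```text
141
-130 17 -0.0373 -0.0097 -0.005 0.019
-120 29 -0.0375 -0.0057 -0.007 0.02
-110 21 -0.0335 0.0019 -0.004 0.02
-100 21 -0.0321 0.0033 0.003 0.019
-90 20 -0.0229 0.0077 0.005 0.02
-80 11 -0.0225 0.0008 0.011 0.017
-70 7 -0.0152 -0.0032 0.011 0.02
-60 8 -0.015 -0.0021 0.011 0.018
-50 5 -0.0146 -0.0007 0.005 0.016
head -30 7 -0.0371 -0.0209
head -20 7 -0.0327 -0.0206
head -10 3 -0.0324 -0.026
head 0 14 -0.0317 -0.0203
head 10 3 -0.0267 -0.0225
```

```bash
python3 go.py .5205 .261 .218 31
```

```text
t 14.95 pos [ 0.4905 -0.2073  0.2216] az 31.0 zdir [-0.001  0.002 -1.   ] F [ 1.4 -0.9 -0. ] op 0.0459 q [-0.5  -0.05  1.69  0.    1.51 -1.04]
shift cm [ 26.71 -38.58   0.43] turn 0.001
```

Request:
play_rows --increments '[[[0.8,-1.1,0,0],[2.4,-3.4,0,0],[4.4,-6.4,0,0],[6.4,-9.3,0,0],[8.5,-12.3,0,0]]]'

```text
t: 15.45
tool_pos: [0.4989, -0.0559, 0.2208]
orientation: [-3.024, -0.839, 0.004]
force: [0.2, -0.5, -1.6]
opening: 0.0456
```

Request:
play_rows --increments '[[[2,-2.9,0,0],[4,-5.8,0,0],[6,-8.7,0,0],[8,-11.6,0,0],[10,-14.5,0,0]]]'

```text
t: 15.95
tool_pos: [0.5085, 0.1221, 0.2202]
orientation: [-3.024, -0.839, 0.007]
force: [0.5, 0.1, -1.0]
opening: 0.046
```

```bash
python3 go.py .5205 .261 .218 31
```

```text
t 15.95 pos [0.5085 0.1221 0.2202] az 31.0 zdir [-0.005  0.002 -1.   ] F [ 0.5  0.1 -1. ] op 0.046 q [ 0.14 -0.07  1.71  0.    1.51 -0.41]
shift cm [  8.18 -11.28   0.25] turn 0.0
```

Request:
play_rows --increments '[[[2,-2.8,0,0],[4.2,-5.8,0,0],[6,-8.3,0,0],[7.3,-10.1,0,0],[8,-11.1,0.2,0]]]'

```text
t: 16.45
tool_pos: [0.5186, 0.2608, 0.2175]
orientation: [-3.022, -0.842, 0.009]
force: [0.3, -0.5, -2.3]
opening: 0.0456
```

Request:
play_rows --increments '[[[0,-0.1,0,0],[0,-0.1,0,0],[0,-0.1,0,0]]]'

```text
t: 16.75
tool_pos: [0.5179, 0.2607, 0.2173]
orientation: [-3.023, -0.841, 0.011]
force: [-0.7, 0.0, -1.3]
opening: 0.0458
```

```bash
python3 go.py .5205 .261 .218 31
python3 - <<'E'
from h import *
for n in ["scene","top","wrist"]:
    p,d=read_camera(n); np.savez(n+"9.npz",p=p,d=d); cv2.imwrite(f"pics/{n}9.png",p)
    if n=="scene": cv2.imwrite("pics/s9.png",cv2.resize(p[130:330,200:420],None,fx=3,fy=3,interpolation=2))
E
```

```text
t 16.75 pos [0.5179 0.2607 0.2173] az 31.1 zdir [-0.007  0.002 -1.   ] F [-0.7  0.  -1.3] op 0.0458 q [ 0.38  0.09  1.56  0.    1.5  -0.17]
shift cm [ 0.24  0.11 -0.07] turn 0.002
```

View pics/s9.png

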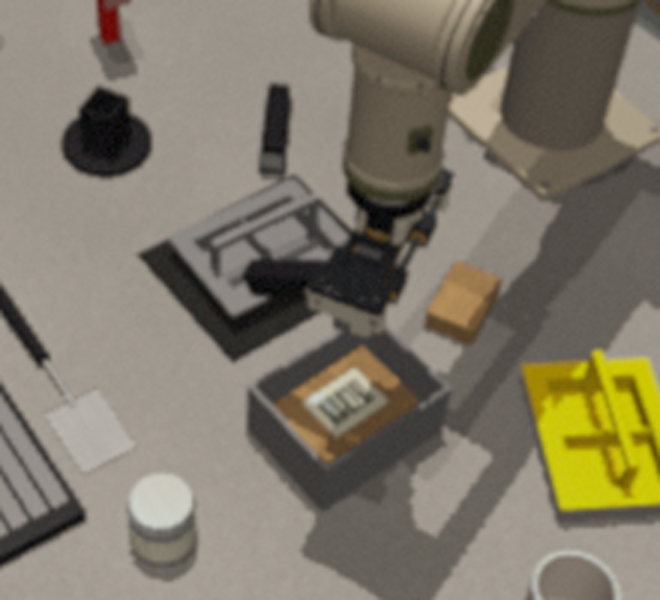

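View pics/wrist9.png

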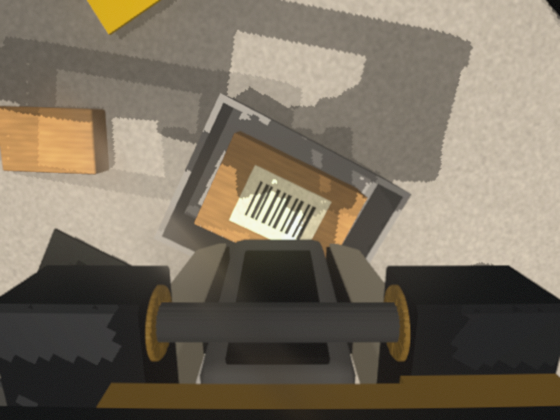

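View pics/top9.png

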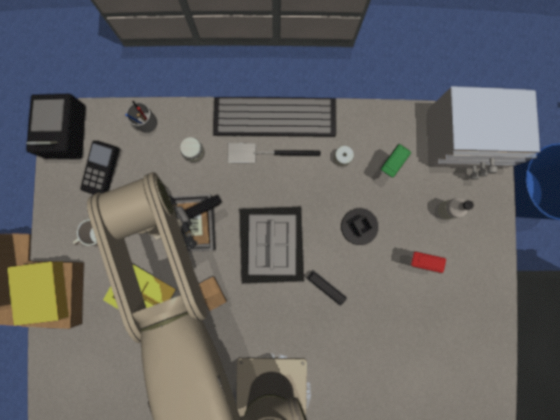

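Run:
```python
from h import *
s=read_state(); G=s["tool_pos"]+[0,0,.008]; M=R.from_rotvec(s["orientation"]).as_matrix(); n=-M[:,1];n[2]=0;n/=np.linalg.norm(n); x=M[:,0]
def an(nm):
    f=np.load(nm+"9.npz"); W=cloud(f["d"],camera_params(nm)); L=W-G
    return L@n,L@x,L[...,2],W
a,b,z,W=an("wrist")
m=(abs(b)<.02)&(a>-.0)&(a<.05)&(abs(z)<.06)
rr=np.zeros_like(m); rr[240:372,225:335]=1
m&=rr; print(m.sum())
for k in range(-50,60,10):
    q=m&(z>=k/1000)&(z<k/1000+.01)
    if q.sum()>5: print(k,q.sum(),np.median(a[q]).round(4),np.percentile(a[q],[10,90]).round(4),b[q].min().round(3),b[q].max().round(3))
q=m&(abs(b)<.014)&(z<.035)
c=np.polyfit(z[q],a[q],1);print("da/dz",c,np.degrees(np.arctan(c[0])))
for nm in("top","scene"):
    a,b,z,W=an(nm)
    m=(a<-.06)&(a>-.135)&(abs(b)<.03)&(z>-.09)&(z<.05)
    pts=np.c_[a[m],z[m]]; print(nm,m.sum())
    for k in range(-140,-50,10):
        q=m&(a>=k/1000)&(a<k/1000+.01)
        if q.sum()>2: print(k,q.sum(),np.percentile(z[q],[5,50,95]).round(4))
f=np.load("top9.npz");W=cloud(f["d"],camera_params("top")).reshape(-1,3)
m=(W[:,2]>.022)&(W[:,2]<.055)&(abs(W[:,0]-.46)<.13)&(abs(W[:,1])<.11)
print("tray",cv2.minAreaRect((W[m][:,:2]*1000).astype(np.float32)),np.percentile(W[m][:,2],[10,50,90]))
f=np.load("scene9.npz"); p=f["p"].astype(int); W=cloud(f["d"],camera_params("scene"))
m=(p.min(2)>100)&(abs(W[...,0]-.53)<.07)&(abs(W[...,1]-.25)<.05)&(W[...,2]>.04)&(W[...,2]<.06); v=W[m]
print("label",len(v),cv2.minAreaRect((v[:,:2]*1000).astype(np.float32)))
```

```text
7766
-30 556 0.0076 [0.007 0.008] -0.02 0.02
-20 588 0.007 [0.0061 0.008 ] -0.02 0.02
-10 948 0.0072 [0.0052 0.0078] -0.02 0.02
0 1125 0.0061 [0.0042 0.0069] -0.02 0.02
10 1319 0.0051 [0.0034 0.0058] -0.02 0.02
20 1265 0.0045 [0.0031 0.0051] -0.019 0.02
40 101 0.0012 [0.0002 0.0016] -0.016 0.018
50 1862 0.0013 [0.0004 0.002 ] -0.015 0.017
da/dz [-0.0702079   0.00648877] -4.016026539083186
top 324
-140 12 [-0.0208 -0.0187 -0.0152]
-130 42 [-0.0215 -0.015  -0.0097]
-120 42 [-0.0214 -0.0091 -0.0039]
-110 45 [-0.0191 -0.0052 -0.0006]
-100 44 [-0.0155 -0.0007  0.0037]
-90 46 [-0.0076  0.0046  0.0089]
-80 45 [-0.007   0.0094  0.014 ]
-70 48 [0.0015 0.0141 0.0198]
scene 282
-140 10 [-0.0269 -0.0195 -0.0174]
-130 32 [-0.0396 -0.0168 -0.0121]
-120 42 [-0.0395 -0.0143 -0.0083]
-110 40 [-0.0334 -0.0092 -0.0005]
-100 41 [-0.0274 -0.0045  0.0024]
-90 40 [-0.0248 -0.0004  0.0076]
-80 42 [-0.0165  0.0047  0.0126]
-70 35 [-0.0144  0.0117  0.0179]
tray ((458.52685546875, -16.100425720214844), (192.76248168945312, 184.85791015625), 0.0010397536680102348) [0.03059462 0.0343721  0.03797511]
label 281 ((540.897216796875, 249.87327575683594), (104.14607238769531, 58.67915344238281), 5.9313154220581055)
```

Run:
```python
from h import *
s=read_state(); G=s["tool_pos"]+[0,0,.008]; M=R.from_rotvec(s["orientation"]).as_matrix(); n=-M[:,1];n[2]=0;n/=np.linalg.norm(n); x=M[:,0]
f=np.load("wrist9.npz"); W=cloud(f["d"],camera_params("wrist")); L=W-G
for v in list(range(226,306,4))+list(range(340,416,5)):
    print(v,f["p"][v,279],[ (L[v,u]@n*1000).round(1) for u in (262,279)],(L[v,279]@x*1000).round(1),(L[v,279,2]*1000).round(1))
f=np.load("scene9.npz"); W=cloud(f["d"],camera_params("scene")); L=W-G
a=L@n;b=L@x;z=L[...,2]
m=(abs(b)<.05)&(a>-.15)&(a<.06)&(z<.1)&(z>-.08)
v,u=np.where(m); print(v.min(),v.max(),u.min(),u.max())
p=f["p"][v.min()-5:v.max()+6,u.min()-5:u.max()+6]; print(p.shape)
cv2.imwrite("pics/s10.png",cv2.resize(p,None,fx=7,fy=7,interpolation=2))
```

```text
226 [227 249 247] [np.float64(-28.8), np.float64(-28.9)] 1.7 -175.3
230 [198 233 230] [np.float64(-32.7), np.float64(-32.2)] 1.7 -173.7
234 [224 248 246] [np.float64(-36.0), np.float64(-36.2)] 1.7 -174.4
238 [210 240 237] [np.float64(-40.0), np.float64(-39.9)] 1.7 -174.2
242 [67 75 78] [np.float64(7.8), np.float64(7.5)] 1.1 -25.7
246 [66 76 78] [np.float64(7.0), np.float64(7.1)] 1.1 -20.9
250 [51 61 62] [np.float64(6.9), np.float64(7.0)] 1.1 -15.8
254 [35 46 47] [np.float64(7.8), np.float64(7.9)] 1.1 -8.1
258 [34 43 45] [np.float64(6.9), np.float64(7.0)] 1.1 -5.7
262 [34 42 45] [np.float64(6.9), np.float64(7.0)] 1.0 -1.0
266 [32 39 41] [np.float64(7.2), np.float64(6.7)] 1.0 2.7
270 [30 36 38] [np.float64(6.2), np.float64(6.5)] 1.0 6.3
274 [31 36 39] [np.float64(6.1), np.float64(6.4)] 1.0 10.1
278 [29 34 34] [np.float64(5.6), np.float64(5.6)] 1.0 12.2
282 [26 30 31] [np.float64(5.2), np.float64(5.6)] 1.0 15.9
286 [26 31 31] [np.float64(5.5), np.float64(5.2)] 1.0 18.5
290 [26 29 28] [np.float64(4.7), np.float64(4.4)] 1.0 20.2
294 [23 25 26] [np.float64(4.6), np.float64(5.0)] 1.0 24.6
2
[... 414 characters left out ...]
4
365 [59 65 69] [np.float64(-0.9), np.float64(-0.5)] 0.9 57.2
370 [64 70 74] [np.float64(-1.3), np.float64(-1.9)] 0.9 57.6
375 [65 74 78] [np.float64(-3.1), np.float64(-3.3)] 0.9 57.8
380 [67 74 79] [np.float64(-4.5), np.float64(-4.0)] 0.9 59.0
385 [40 70 88] [np.float64(21.3), np.float64(21.5)] 0.7 92.1
390 [38 69 88] [np.float64(22.7), np.float64(21.1)] 0.7 92.9
395 [34 68 89] [np.float64(22.1), np.float64(21.0)] 0.7 94.0
400 [33 68 88] [np.float64(21.5), np.float64(21.8)] 0.7 96.0
405 [34 69 90] [np.float64(22.2), np.float64(22.0)] 0.7 97.4
410 [28 31 35] [np.float64(24.2), np.float64(23.0)] 0.7 99.6
415 [26 30 32] [np.float64(22.8), np.float64(22.2)] 0.7 99.7
199 242 281 345
(54, 75, 3)
```

View pics/s10.png

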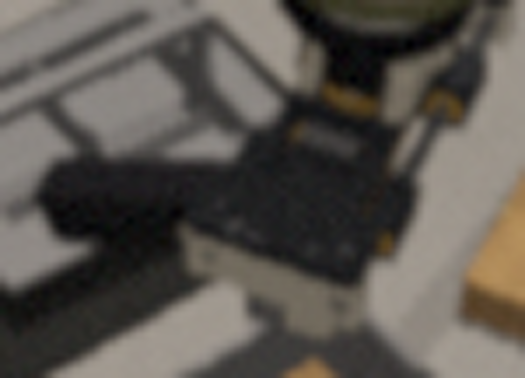

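The wrist view shows the head between the pads and the label at ~(280,203). The scanner slid ~15 mm in the pads during the pivot; its beam is ~4° off vertical toward the nose side, and the aim needs to shift ~1 cm.

Request:
play_rows --increments '[[[0.1,0.3,0,0],[0.2,0.7,0,0],[0.2,1,0,0],[0.2,1,0,0],[0.2,1,0,0]]]'

```text
t: 17.4
tool_pos: [0.5252, 0.2531, 0.2177]
orientation: [-3.023, -0.84, 0.009]
force: [-0.4, 0.2, -2.7]
opening: 0.0457
```

Request:
play_rows --increments '[[[0,0,0,0],[0,0,0,0],[0,0,0,0],[0,0,0,0],[0,0,0,0]]]'

```text
t: 17.9
tool_pos: [0.5252, 0.2532, 0.2176]
orientation: [-3.023, -0.84, 0.009]
force: [0.3, -0.7, -1.8]
opening: 0.046
```

Run:
```python
from h import *
s=read_state(); G=s["tool_pos"]+[0,0,.008]; M=R.from_rotvec(s["orientation"]).as_matrix(); n=-M[:,1];n[2]=0;n/=np.linalg.norm(n); x=M[:,0]
p,d=read_camera("wrist"); W=cloud(d,camera_params("wrist")); L=W-G; cv2.imwrite("pics/w11.png",p)
a=L@n;b=L@x;z=L[...,2]
m=np.zeros(a.shape,bool); m[240:300,225:335]=1; m&=(abs(b)<.014)&(z<.035)&(z>-.035)&(abs(a)<.03)
c=np.polyfit(z[m],a[m],1);print("face",c,np.degrees(np.arctan(c[0])))
lm=np.array([.5265,.251,.051])-G; print("label a,b,z",(lm@n).round(4),(lm@x).round(4),lm[2].round(4),"want a",-.021+c[1]+c[0]*lm[2])
w=(p.min(2)>150)&(abs(a)<.08)&(abs(b)<.06)&(z<-.15)&(W[...,2]>.035); q=W[w]; r=cv2.minAreaRect((q[:,:2]*1000).astype(np.float32)); print("label wrist",r)
sm=(abs(a)<.03)&(z>-.03)&(z<.02)&(abs(b)<.03)
for nm in ("top",):
    p,d=read_camera(nm); W=cloud(d,camera_params(nm)).reshape(-1,3); cv2.imwrite("pics/top11.png",p)
    k=(W[:,2]>.028)&(W[:,2]<.042)&(abs(W[:,0]-.4645)<.12)&(abs(W[:,1])<.085); print("tray",cv2.minAreaRect((W[k][:,:2]*1000).astype(np.float32)))
s=read_state();print(s["t"],s["tool_pos"],s["force"],s["opening"],abs(s["dq"]).max())
```

```text
face [-0.06835821  0.00645711] -3.9105535233293898
label a,b,z -0.0025 0.0008 -0.1746 want a -0.0026053524602136172
label wrist ((526.3193359375, 248.33328247070312), (74.75765228271484, 55.10280990600586), 5.514263153076172)
tray ((464.8631591796875, 4.399208068847656), (180.38922119140625, 144.06153869628906), 0.016320327296853065)
18.0 [0.52519179 0.25312278 0.21766905] [ 0.45237297 -0.1100028  -1.98851836] 0.045672545633378324 0.002107077510208071
```

View pics/w11.png

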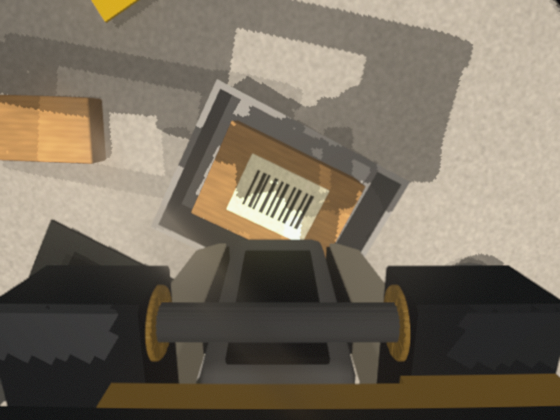

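The label sits on the estimated beam line (within about 3 mm), nothing is drifting, and the tray is at the mat centre. Handing in.

```bash
python3 -c "
from plant import *
print(close_job())"
```

```text
the job is handed in; nothing more can be done
None
```

I finished the job and handed it in at about 18 s of the 64 s. The hand-in reported no verdict, so the results below are from my own measurements.

**What I did**
- **Tray:** I lifted it off the box by its handle and set it down on the mat until I felt contact, then let go.
- **Scanner:** I drew it straight up out of the holder. The arm can only turn the tool about its own axis. So I tipped the scanner nose-down by pushing its handle against the holder's rim while it turned in the grip. Then I tightened the grip and carried it over the label.

**Last checks**

| Item | Measured |
|---|---|
| Tray position | (0.465, 0.004) m, against a mat centre of about (0.4645, 0.004) m |
| Beam angle | about 4° off straight down |
| Window to label | about 14 cm |
| Label centre off the beam | about 1–3 mm |
| Height of the scanner's foot | about 0.19 m |
| Grip opening | 46 mm, at 35 N squeeze |
| Arm | at rest, scanner tilt unchanged between the last two looks |
| Carton label | in place, within about 3 mm |

**What didn't match**
- **Nose direction:** the briefing said the nose points roughly towards the robot. The images showed it pointing away, so I followed the images.
- **Slip in the pads:** the scanner slid about 15 mm in the grip during the tipping. It is now held nearer the nose and top of the head, with its rear about 6 mm below the gripper body. I allowed for this when aiming.
- **Window not seen directly:** I worked out its position from the top face of the head, and the angle and position of the handle agreed with it.

I did not re-measure the bystanders. They looked undisturbed in the last scene and top views I looked at, just before the final 1 cm aiming move.

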